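Unpile the finishing kit into its trays and gauge keeper

ROBOT

A 6-joint arm with a two-finger parallel gripper is mounted at the origin on a cart in front of the work surface, level with it; the furniture and walls round the work are solid. World frame = base frame: x ahead of the robot, y to its left, z up, the work surface at z = 0. Lengths are in m, angles in rad, forces in N, time in s.
With the tool pointing down it reaches from about 0.375 to 0.9 m from the base axis. Payload 3.1 kg.
Tool frame: the origin (TCP) lies on the centre line of the jaws, within the pads' length; the fingertips stand 25 mm ahead of it and the grasp point (between the pads) lies 6 mm ahead of it (manip.tip_extent is the distance from the TCP to the fingertips, in m); z points along the fingers, y is the line along which they close (so a half turn about z gives the same grasp; the last joint's range is limited). The gripper opens to 85 mm and grips with 20 to 120 N. Pads are 22 mm wide; open, the fingers measure 114 mm over their backs; the gripper's body (76 mm by 85 mm) begins 54 mm behind the grasp point. The pads swing forward as they close: fully open they stand 13 mm farther back than shut.
Start: joints at [-1.401, 0.527, 1.433, -0, 1.181, -0.178], TCP at [0.213, -0.588, 0.256] pointing down, gripper open.
Joint ranges: [-3.08, 3.08], [-0.75, 2.2], [0.22, 2.44], [-1.43, 4.57], [0, 2.65], [-2.85, 2.85]. Speed limits (rad/s): [2.79, 2.79, 3.14, 3.14, 3.14, 3.14].

INTERFACE

Orientations are given as a unit quaternion [x, y, z, w].
In Python, from station import readout, imaging, order, manip gives the robot as it stands.
- The arm moves only by the tool move_arm, never from a script. Its argument "rows" is a list of rows, each a list of 7 numbers: the turn, a rotation vector about the tool's x, y, z in degrees, then the shift along the tool's x, y, z in mm, then the closure, from 0 (fully open) to 1 (shut). A call has 1 to 12 rows; each row is the pose to reach, as a shift and turn from the pose commanded when the call began, along the tool's axes at that moment; what a row does not reach only later rows make up. A row lasts 1/12 s, in which the tool goes at most 41.7 mm and 7.16 degrees, less where a joint would pass 70% of its speed; a pose out of reach is approached as far as the arm can. A call with a gripper value outside its range is refused whole. The fingers move at their own pace and stop on an object; "squeeze" is the grip in N (left out, the last holds). Time passes only in rows, so rows that repeat a pose let the fingers close. It gives the time, the measured TCP pose, the force, the opening and the grip force at its end, in the units of the state.
- readout.sense(): the state, without advancing time (a new reading comes with each control period).
- imaging.snapshot(name): name is "scene" or "side" or "wrist"; returns a dict with "img" (384x512x3 uint8, red, green, blue), "z_map" (384x512 float32, m along the optical axis (not along the pixel's ray), 0 where there is no reading), "fovy" (degrees; the focal length in pixels is half the picture's height over the tangent of half this angle, whatever the lens; pixels are square), "cx", "cy" (the principal point, pixels), "rvec" (rotation vector, rad) and "tvec" (3), from world to camera coordinates, as OpenCV has them. Camera axes: x right, y down, z forward; pixel columns grow to the right and rows downward; lengths in m; the calibration is good to about 2 mm. The wrist camera is an equidistant fisheye: a pixel r from the principal point sees the ray r / f radians off the axis. A picture is of the moment at which its call begins.
- order.sign_off(): hands the job in; it is judged then, once.
The state is a dict: "t": time; "q": joint angles; "qd": joint speeds; "tau": joint torques, N m; "tcp_pos": TCP position; "tool_rot": TCP orientation; "force": force on the tool from outside, world axes, zero at the start; "ft_torque": the same for the moment, N m; "finger_gap": opening from 0.0 (shut) to 1.0 (fully open); "gripper_force": force on a finger pad.
Only numpy, scipy, OpenCV 4.12 (cv2) and the standard library are available. Lean on these libraries where they do the work, as an engineer would, in place of code of your own. Each camera call takes 0.05 s, during which the arm holds its last target. There are 200 camera calls.

TASK

The edge-finishing kit has been left in a pile on the bench: take the pile apart and lay the cork, the wax block and the rasp block each flat inside the one of the three shallow wooden trays that fits its size, lengthwise with the tray, and push the steel gauge bar into the gap between the two cheeks of the keeper, fully home against its end stop. Tip nothing over on the way, and leave the glue pot and the rubber roll standing where they are.

Things in the scene. Friction and masses are not known exactly. Their poses are not given: they have to be found in the camera images.
- rasp: rasp block: dark wooden block 34 (x) x 92 (y) x 22 mm with a grey toothed top, bottom of the pile, flat on the bench. Origin at the centre of its underside, z up. A thumb screw stands on the top at the -y end (x -16 to -4, y -46 to -35 mm) up to z = 41 mm. Loose, 0.28 kg
- wax: block of thread wax, orange-brown, 32 (x) x 50 (y) x 18 mm, loose, 60 g, lying crosswise on the rasp block about 14 mm from its middle towards the end without screw. Origin at the centre of its underside, z up
- gauge: gauge bar: plain ground steel bar, 80 (x) x 18 (y) x 14 mm, both ends alike, loose, 120 g, lying on the wax block, parallel to the rasp block. Origin at the centre of its underside, z up
- cork: cork rubbing block, light brown, rounded corners, 24 (x) x 36 (y) x 19 mm, loose, 20 g, on top of the pile, on the middle of the gauge bar and lengthwise along it. Origin at the centre of its underside, z up
- rasp_tray: the largest of three shallow wooden trays with dark rims: inside 50 (x) x 108 (y) mm, outside 58 x 116 mm; it fits the rasp block, either way round. Fixed to the bench. Origin at the centre of its underside, z up, long side along its y. Floor 10 mm thick, rim 4 mm wide, 15 mm above the bench (5 mm above the floor)
- wax_tray: the middle-sized shallow wooden tray: inside 48 (x) x 66 (y) mm, outside 56 x 74 mm; it fits the wax block. Fixed to the bench. Origin at the centre of its underside, z up, long side along its y. Floor 10 mm thick, rim 4 mm wide, 15 mm above the bench (5 mm above the floor)
- cork_tray: the smallest shallow wooden tray: inside 40 (x) x 52 (y) mm, outside 48 x 60 mm; it fits the cork block. Fixed to the bench. Origin at the centre of its underside, z up, long side along its y. Floor 10 mm thick, rim 4 mm wide, 15 mm above the bench (5 mm above the floor)
- keeper: gauge keeper, fixed: dark wood base 116 (x) x 64 x 10 mm, two steel cheeks and an end stop, tops at z 30 mm. Origin: centre of its underside, z up. Slot along x, open to -x: cheeks x 6 to 46 mm, 21 mm apart; flared mouth from x -4 mm (34 mm wide inside, 44 outside); stop face at x 46. Base in front is free. Bar home: its origin at x 6, y 0, z 10 mm, its outer half sticking out of the mouth
- tub: bystander: glue pot with white lid, 42 mm across, 49 mm high, stands loose behind the left half of the work. Origin at the centre of its underside. A solid wooden partition (bench fixture, y 0.04 to 0.07, from x = 0.44 back, 0.13 m high, rising to 0.2 m and more behind x = 0.62) stands between the trays and the pile: cross above it
- roll: bystander: black roll of rubber, 35 mm across, 34 mm high, stands loose behind the trays. Origin at the middle of its underside
Mind the look-alikes: they are no part of the job. Leave any purple or yellow look-alike of the cork alone. Leave any green look-alike of the rasp alone.

How it is judged:
At the end, for the whole second after the job is handed in: Rasp block, wax block and cork each at rest flat on the floor of its own tray (centre within 13 mm of its centre, lengthwise within 0.35 rad, level within 0.1); gauge bar at rest on the keeper base between the cheeks, level, in line within 0.12 rad, its end within 4 mm of the stop (horizontal distance between rasp and rasp_tray below 0.013 m and z of rasp in the frame of rasp_tray below 0.013 m and angle between the y axis of rasp and the y axis of rasp_tray, either way round below 0.35 rad and angle between each of rasp, wax, cork, gauge's own z axis and vertical below 0.1 rad and horizontal distance between wax and wax_tray below 0.013 m and z of wax in the frame of wax_tray below 0.013 m and angle between the y axis of wax and the y axis of wax_tray, either way round below 0.35 rad and horizontal distance between cork and cork_tray below 0.013 m and z of cork in the frame of cork_tray below 0.013 m and angle between the y axis of cork and the y axis of cork_tray, either way round below 0.35 rad and x of gauge in the frame of keeper between 0.002 and 0.009 m and y of gauge in the frame of keeper between -0.003 and 0.003 m and z of gauge in the frame of keeper below 0.0125 m and angle between the x axis of gauge and the x axis of keeper, either way round below 0.12 rad and linear speed of each of rasp, wax, cork, gauge below 0.02 m/s); the robot touches nothing.
It fails at once if one of the four things is tipped over or turned on its side (more than about 40 degrees) (angle between any of rasp, wax, cork, gauge's own z axis and vertical above 0.7 rad).
It fails at once if the glue pot or the rubber roll is shifted by more than 20 mm (distance of any of tub, roll from where it was at the start of the episode above 0.02 m).
It also fails if it takes over 125 s, if anything falls off the work surface, if the arm or the gripper's body presses on something with over 40 N, if the wrist force passes 120 N, or if a joint passes its speed limit or range.

## Working session

There is one attempt and no reset: what is moved stays moved. The work goes in short steps, Python scripts to look and compute and a tool call to move; the robot and the scene stay as the last step left them, time stands still between calls to the robot, and variables do not carry over. Pictures are saved under pics/ and viewed, at most 14 in all, crops included, and the job is handed in when it is done.

Besides the shell and the picture viewer there is one more tool, called after ">>>" by a JSON object that holds its "method" and its "body". move_arm: Moves the arm, as the interface text tells. Its arguments: {"type":"object","properties":{"rows":{"type":"array"},"squeeze":{"type":"number"}},"required":["rows"]}

```bash
ls; mkdir -p pics
cat > h.py <<'E'
import numpy as np, cv2
from scipy.spatial.transform import Rotation as R
from station import readout, imaging, order, manip
def snap(n):
    s=imaging.snapshot(n); s['n']=n; h=s['img'].shape[0]
    s['f']=h/2/np.tan(np.radians(s['fovy'])/2); s['Rm']=R.from_rotvec(s['rvec']).as_matrix(); return s
def save(s,name,crop=None,k=1):
    im=s['img'][...,::-1]
    if crop: x0,y0,x1,y1=crop; im=im[y0:y1,x0:x1]
    cv2.imwrite('pics/'+name,cv2.resize(im,None,fx=k,fy=k,interpolation=cv2.INTER_CUBIC))
def rays(s,uv):
    uv=np.atleast_2d(uv).astype(float); d=(uv-[s['cx'],s['cy']])/s['f']
    if s['n']=='wrist':
        r=np.linalg.norm(d,axis=1,keepdims=True); r[r==0]=1e-9
        c=np.hstack([d/r*np.sin(r),np.cos(r)])
    else: c=np.hstack([d,np.ones((len(d),1))])
    return -s['Rm'].T@np.array(s['tvec']), c@s['Rm']
def onz(s,uv,z):
    o,d=rays(s,uv); return o+d*((z-o[2])/d[:,2])[:,None]
def cloud(s):
    h,w=s['z_map'].shape; u,v=np.meshgrid(np.arange(w),np.arange(h))
    uv=np.stack([u.ravel(),v.ravel()],1); d=(uv-[s['cx'],s['cy']])/s['f']
    if s['n']=='wrist':
        r=np.linalg.norm(d,axis=1,keepdims=True); r[r==0]=1e-9
        c=np.hstack([d/r*np.tan(r),np.ones((len(d),1))])
    else: c=np.hstack([d,np.ones((len(d),1))])
    z=s['z_map'].ravel()[:,None]
    P=(c*z-np.array(s['tvec']))@s['Rm']; P[z[:,0]==0]=np.nan
    return P.reshape(h,w,3)
E
python3 - <<'E'
from h import *
st=readout.sense(); print(st); print(manip.tip_extent)
for n in('scene','side','wrist'):
    s=snap(n); save(s,n+'0.png',k=1.5); print(n,s['fovy'],s['cx'],s['cy'],-s['Rm'].T@np.array(s['tvec']))
E
```

```text
pics
{'t': 0.0, 'q': array([-1.40150299e+00,  5.28420981e-01,  1.43390179e+00, -3.00527865e-05,
        1.18136831e+00, -1.78483608e-01]), 'qd': array([-6.02828923e-05, -6.65026477e-04, -5.09173292e-04, -7.07243068e-04,
       -2.72009430e-05, -1.78832909e-04]), 'tau': array([-4.35684451e-04, -4.42354596e+01, -1.78028387e+01, -4.13826565e-04,
        8.50067911e-03, -1.59065214e-07]), 'tcp_pos': array([ 0.2129235 , -0.58691653,  0.25536147]), 'tool_rot': array([ 9.84917925e-01,  1.73019016e-01, -9.07392138e-06, -1.04926351e-03]), 'force': array([-0.3578242 , -0.88413063, -0.39191748]), 'ft_torque': array([ 0.03151915, -0.00479174,  0.022177  ]), 'gripper_force': 0.0, 'finger_gap': 1.0033035468779878}
0.025
scene 46.05708854397753 252.25568389383847 195.39471304978366 [-0.07809908  0.62143412  0.99965152]
side 49.945292638075955 252.76758444008595 186.00219031849207 [0.44053734 0.86569233 0.74658162]
wrist 65.70646984690485 254.3067652803283 191.63454168772103 [ 0.2772512  -0.5637904   0.37216195]
```

View pics/scene0.png

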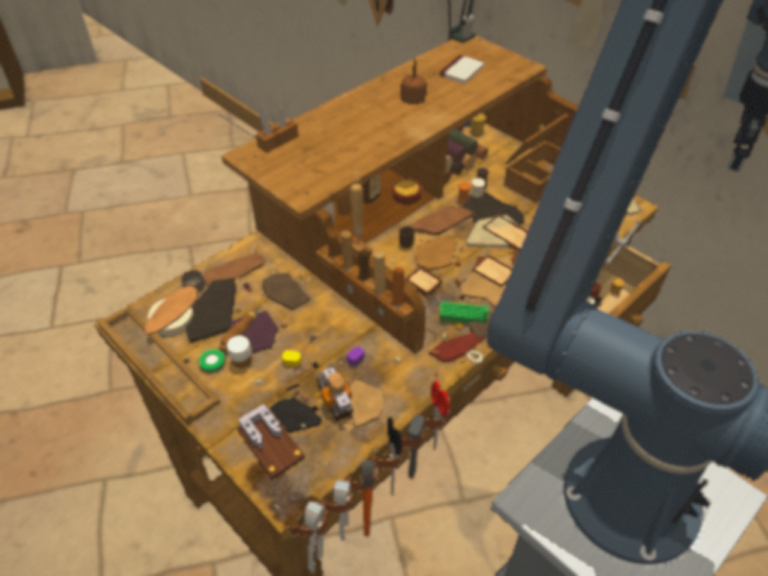

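View pics/side0.png

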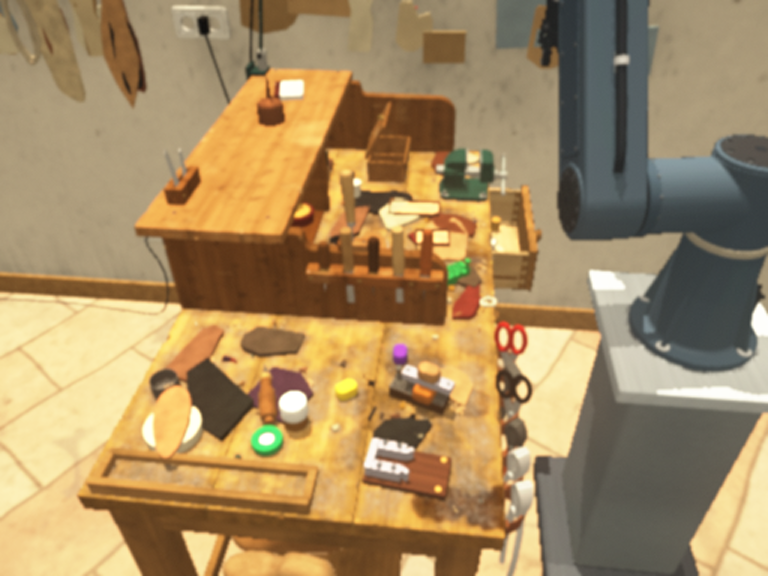

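The scene picture (1.5x) shows the pile at (335,390), the keeper at (270,435) and trays at (425,280), (492,270) and (507,232). The tub with its white lid is at (238,348) and the black roll at (407,237). Look-alikes: a yellow cork at (291,357), a purple cork at (355,355) and a green rasp at (465,312). The target cork is the light-brown one on top of the pile. I'll check that in a close crop.

Run:
```python
from h import *
a=snap('scene'); b=snap('side')
def crop(s,c,k):
    x0,y0,x1,y1=c; return cv2.resize(s['img'][y0:y1,x0:x1,::-1],(400,300),interpolation=cv2.INTER_CUBIC)
im=np.vstack([np.hstack([crop(a,(150,225,270,315),1),crop(b,(230,220,330,335)[:2]+(350,310),1)]),
 np.hstack([crop(a,(255,135,375,225),1),crop(b,(230,100,350,190),1)])])
cv2.imwrite('pics/c0.png',im)
P=cloud(a)
for n,(u,v) in dict(cork=(225,250),keep=(185,300),tub=(159,231),tray1=(283,187),tray2=(328,180),tray3=(338,155),green=(310,207),roll=(271,157),bench=(120,280)).items(): print(n,P[v,u].round(3))
```

```text
cork [0.457 0.205 0.073]
keep [0.451 0.347 0.008]
tub [0.64  0.279 0.05 ]
tray1 [ 0.548 -0.11   0.006]
tray2 [ 0.468 -0.226  0.012]
tray3 [ 0.519 -0.34   0.011]
green [ 0.429 -0.096  0.021]
roll [ 0.649 -0.16   0.032]
bench [ 0.619  0.428 -0.002]
```

View pics/c0.png

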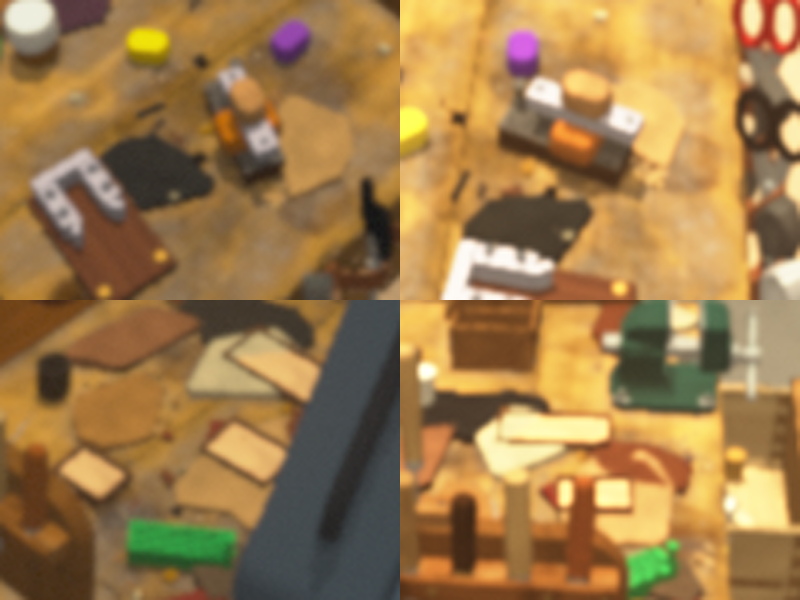

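The light-brown cork is on top of the pile, and the purple and yellow ones lie on the bench as decoys. The small tray is nearest the partition, the medium one is in the middle, and the large one is partly hidden by the arm. Next I'll move over the trays for a wrist view.

>>> {"method": "move_arm", "body": {"rows": [[0,0,20,303,-259,-50,0],[0,0,20,303,-259,-50,0],[0,0,20,303,-259,-50,0],[0,0,20,303,-259,-50,0],[0,0,20,303,-259,-50,0],[0,0,20,303,-259,-50,0],[0,0,20,303,-259,-50,0],[0,0,20,303,-259,-50,0],[0,0,20,303,-259,-50,0],[0,0,20,303,-259,-50,0],[0,0,20,303,-259,-50,0],[0,0,20,303,-259,-50,0]]}}

```text
t: 1.25
tcp_pos: [0.4102, -0.2397, 0.3067]
tool_rot: [1.0, 0.001, 0.0, 0.0]
force: [-0.2, -0.7, 0.9]
finger_gap: 1.0
gripper_force: 0.0
```

```bash
cat >> h.py <<'E'
def goto(x,y,z,yaw):
    """turn/shift row to bring measured TCP to x,y,z pointing down with tool x at yaw deg (mod 180)"""
    s=readout.sense(); Rt=R.from_quat(s['tool_rot']); t=s['tcp_pos']
    cur=np.degrees(np.arctan2(*Rt.as_matrix()[1::-1,0]))
    yaw=cur+(yaw-cur+90)%180-90
    Rg=R.from_euler('z',yaw,degrees=True)*R.from_rotvec([np.pi,0,0])
    rv=np.degrees((Rt.inv()*Rg).as_rotvec()); d=Rt.inv().apply(np.array([x,y,z])-t)*1e3
    n=max(np.linalg.norm(d)/41.7,np.linalg.norm(rv)/7.16)
    print('row',np.r_[rv,d].round(1).tolist(),'n>=%.1f'%n,'cur yaw %.1f'%cur,'tcp',t.round(4),'q5 %.2f'%s['q'][5],'gap %.3f F'%s['finger_gap'],s['force'].round(1),'grip %.1f'%s['gripper_force'],'t %.1f'%s['t'])
E
python3 - <<'E'
from h import *
goto(.41,-.24,.3,0)
s=snap('wrist'); save(s,'w1.png',k=1.5); P=cloud(s); print(s['Rm'].round(3),P[192,256])
E
```

```text
row [0.1, -0.0, 0.1, -0.2, 0.3, 6.7] n>=0.2 cur yaw 0.1 tcp [ 0.4102 -0.2397  0.3067] q5 0.80 gap 1.000 F [-0.2 -0.7  0.9] grip 0.0 t 1.2
[[ 0.002 -1.     0.   ]
 [-0.963 -0.002  0.269]
 [-0.269 -0.001 -0.963]] [ 3.59686484e-01 -2.41967469e-01  3.42712341e-04]
```

View pics/w1.png

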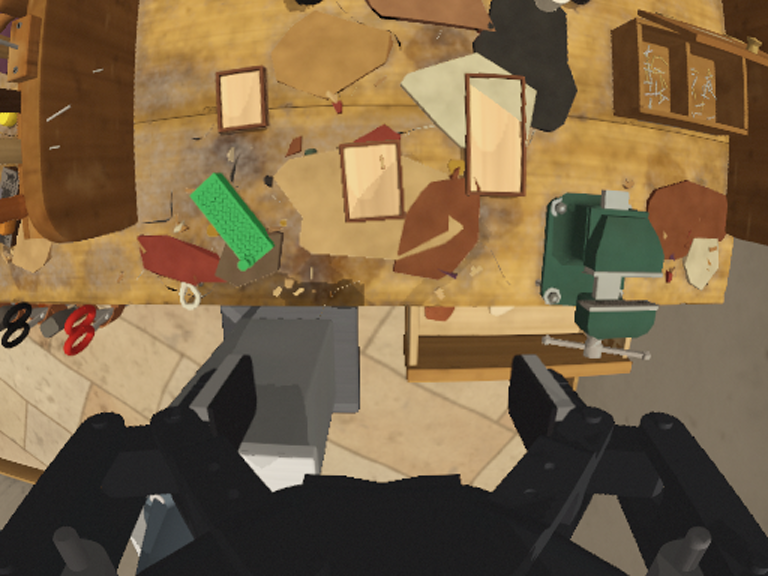

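The three trays are clear at (242,98) small, (372,182) medium and (495,134) large. The vise is at (610,270), and the green decoy is at (232,222).

Run:
```python
from h import *
s=snap('wrist')
for n,(u,v) in dict(cork=(242,98),wax=(372,190),rasp=(490,170)).items():
    u=int(u/1.5);v=int(v/1.5)
    for tol in(14,22):
        m=np.zeros((386,514),np.uint8); cv2.floodFill(s['img'].copy(),m,(u,v),0,(tol,)*3,(tol,)*3,4|cv2.FLOODFILL_MASK_ONLY|(255<<8))
        m=cv2.morphologyEx(m[1:-1,1:-1],cv2.MORPH_CLOSE,np.ones((7,7)))
        c=max(cv2.findContours(m,cv2.RETR_EXTERNAL,cv2.CHAIN_APPROX_NONE)[0],key=len)[:,0]
        w=onz(s,c,.010)[:,:2]
        (cx,cy),(a,b),g=cv2.minAreaRect((w*1000).astype(np.float32))
        print(n,tol,round(cx,1),round(cy,1),'size',round(a,1),round(b,1),'ang',round(g,1))
```

```text
cork 14 547.0 -106.2 size 50.7 37.5 ang 1.9
cork 22 547.0 -105.9 size 51.4 39.3 ang 1.8
wax 14 465.0 -229.7 size 66.9 47.2 ang 3.3
wax 22 196.6 -254.3 size 1832.1 1093.1 ang 89.7
rasp 14 512.2 -345.7 size 107.7 49.0 ang 1.3
rasp 22 196.6 -254.3 size 1832.1 1093.1 ang 89.7
```

>>> {"method": "move_arm", "body": {"rows": [[0,0,0,-10,-210,0,0],[0,0,0,-10,-210,0,0],[0,0,0,-10,-210,0,0],[0,0,0,-10,-210,0,0],[0,0,0,-10,-210,0,0],[0,0,0,-10,-210,0,0],[0,0,0,-10,-430,0,0],[0,0,0,-10,-430,0,0],[0,0,0,-10,-430,0,0],[0,0,0,-10,-430,0,0],[0,0,0,-10,-430,0,0],[0,0,0,-10,-430,0,0]]}}

```text
t: 2.35
tcp_pos: [0.4009, 0.1922, 0.3063]
tool_rot: [1.0, 0.0, 0.0, -0.001]
force: [0.3, -0.2, -0.3]
finger_gap: 0.999
gripper_force: 0.0
```

Run:
```python
from h import *
goto(.38,.23,.3,0)
s=snap('wrist'); save(s,'w2.png',(60,0,460,240),2)
```

```text
row [-0.1, -0.0, 0.0, -20.9, -37.8, 6.3] n>=1.0 cur yaw 0.0 tcp [0.4009 0.1922 0.3063] q5 1.76 gap 0.999 F [ 0.3 -0.2 -0.3] grip 0.0 t 2.4
```

View pics/w2.png

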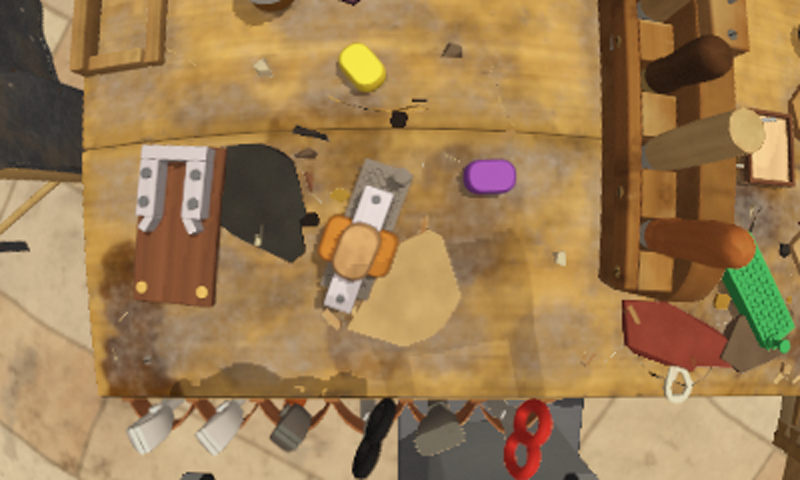

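The pile is at (360,240) with the screw end at top right (398,178). The keeper is at (178,225) with its slot opening towards the robot, and the decoys sit apart at (362,66) and (490,177). I'll segment by height from the depth map.

Run:
```python
from h import *
s=snap('wrist'); P=cloud(s); Z=P[...,2]
def rect(n,x0,x1,y0,y1,lo,hi,zz):
    m=((P[...,0]>x0)&(P[...,0]<x1)&(P[...,1]>y0)&(P[...,1]<y1)&(Z>lo)&(Z<hi)).astype(np.uint8)
    k,l,st,_=cv2.connectedComponentsWithStats(m)
    for i in range(1,k):
        if st[i,4]<25: continue
        c=np.concatenate(cv2.findContours((l==i).astype(np.uint8),cv2.RETR_EXTERNAL,cv2.CHAIN_APPROX_NONE)[0])[:,0]
        w=onz(s,c,zz)[:,:2]; (a,b),(p,q),g=cv2.minAreaRect((w*1e3).astype(np.float32))
        print(n,np.round([a,b],1),'size',np.round([p,q],1),'ang %.1f'%g,'zmed %.4f'%np.median(Z[l==i]),st[i,4])
pile=(.4,.6,.12,.27)
rect('cork',*pile,.066,.085,.073); rect('gauge',*pile,.048,.062,.054); rect('wax',*pile,.034,.046,.040); rect('rasp',*pile,.012,.028,.022)
rect('keeptop',.4,.6,.27,.42,.024,.04,.030); rect('keepbase',.35,.6,.27,.42,.005,.016,.010)
w=(P[...,0]>.35)&(P[...,0]<.6)&(P[...,1]>-.1)&(P[...,1]<.12)
print('max h near partition',np.nanmax(Z[w]), P[w][np.nanargmax(Z[w])])
```

```text
cork [452.1 212.5] size [23.4 35. ] ang 65.6 zmed 0.0714 532
gauge [478.2 202.9] size [18.3 24.5] ang 70.0 zmed 0.0527 282
gauge [425.4 222.1] size [18.3 21.5] ang 71.3 zmed 0.0528 226
wax [499.3 185.2] size [9.1 8.9] ang 0.1 zmed 0.0400 48
wax [460.7 229.6] size [13.1 31.8] ang 61.9 zmed 0.0385 195
wax [447.9 196.1] size [12.7 30.7] ang 74.1 zmed 0.0385 199
rasp [577.6 211.3] size [34.9 23. ] ang 38.8 zmed 0.0177 373
rasp [487.8 199.9] size [34.9 42.6] ang 71.0 zmed 0.0207 484
rasp [501.4 131.4] size [22.2 20.4] ang 0.4 zmed 0.0177 241
rasp [433.8 234.3] size [ 6.5 16.8] ang 70.7 zmed 0.0207 55
rasp [425.1 208.8] size [ 7.5 16. ] ang 68.2 zmed 0.0207 66
keeptop [497.5 341.2] size [50.3 60.8] ang 82.8 zmed 0.0291 904
keepbase [597.5 385. ] size [ 8.2 53.3] ang 0.3 zmed 0.0121 97
keepbase [584.1 282.6] size [8.9 7.6] ang 85.6 zmed 0.0063 27
keepbase [470.1 326.4] size [113.  116.5] ang 88.8 zmed 0.0088 3104
max h near partition 0.36099779980434255 [0.41283556 0.11979366 0.3609978 ]
```

Run:
```python
from h import *
s=snap('wrist'); st=readout.sense(); P=cloud(s); Rt=R.from_quat(st['tool_rot'])
T=Rt.inv().apply(P.reshape(-1,3)-st['tcp_pos']).reshape(P.shape)*1e3
m=(abs(T[...,0])<40)&(abs(T[...,1])<75)&(T[...,2]>-60)&(T[...,2]<60)
print('finger max z (mm ahead of TCP)',np.percentile(T[m][:,2],[50,95,99,100]).round(1))
q=m&(T[...,2]>0); print('y range',np.percentile(abs(T[q][:,1]),[0,50,100]).round(1),'x',np.percentile(T[q][:,0],[0,50,100]).round(1))
# keeper by colour
im=s['img']; hsv=cv2.cvtColor(im,cv2.COLOR_RGB2HSV); Z=P[...,2]
reg=(P[...,0]>.4)&(P[...,0]<.56)&(P[...,1]>.28)&(P[...,1]<.40)
g=(reg&(hsv[...,1]<70)&(hsv[...,2]>90)).astype(np.uint8)
c=np.concatenate([k for k in cv2.findContours(g,cv2.RETR_EXTERNAL,cv2.CHAIN_APPROX_NONE)[0] if len(k)>15])[:,0]
w=onz(s,c,.03)[:,:2]*1e3; print('grey',cv2.minAreaRect(w.astype(np.float32)))
r=(reg&(hsv[...,0]<12)&(hsv[...,1]>90)&(hsv[...,2]<150)).astype(np.uint8)
r=cv2.morphologyEx(r,cv2.MORPH_OPEN,np.ones((3,3)))
k=max(cv2.findContours(cv2.morphologyEx(r|g,cv2.MORPH_CLOSE,np.ones((5,5))),cv2.RETR_EXTERNAL,cv2.CHAIN_APPROX_NONE)[0],key=len)[:,0]
w=onz(s,k,.01)[:,:2]*1e3; print('base',cv2.minAreaRect(w.astype(np.float32)))
# edges of cheeks, rows of gray per image row
for v in range(72,122,4):
    u=np.where(g[v])[0]
    if len(u):
        sp=np.split(u,np.where(np.diff(u)>2)[0]+1)
        print(v,[tuple(np.r_[onz(s,[[a[0]-.5,v],[a[-1]+.5,v]],.03)[:,1]*1e3,onz(s,[[a[0],v]],.03)[0,0]*1e3].round(1)) for a in sp])
```

```text
finger max z (mm ahead of TCP) [-45.1  -1.1   8.4  13.2]
y range [40.3 44.2 57.7] x [-11.5   5.3  12.1]
grey ((497.14605712890625, 339.473876953125), (54.32089614868164, 60.50994873046875), 82.9690933227539)
base ((472.6858825683594, 345.39361572265625), (66.38087463378906, 115.11173248291016), 83.8320083618164)
72 [(np.float64(362.2), np.float64(354.6), np.float64(530.1)), (np.float64(351.5), np.float64(348.5), np.float64(529.0))]
76 [(np.float64(363.8), np.float64(309.1), np.float64(524.6))]
80 [(np.float64(363.8), np.float64(310.5), np.float64(518.9))]
84 [(np.float64(365.4), np.float64(344.1), np.float64(513.4)), (np.float64(330.8), np.float64(310.6), np.float64(510.3))]
88 [(np.float64(365.5), np.float64(344.1), np.float64(507.7)), (np.float64(330.8), np.float64(310.6), np.float64(504.7))]
92 [(np.float64(365.6), np.float64(345.7), np.float64(502.1)), (np.float64(332.4), np.float64(312.1), np.float64(499.3))]
96 [(np.float64(367.3), np.float64(345.8), np.float64(496.6)), (np.float64(332.5), np.float64(312.2), np.float64(493.8))]
100 [(np.float64(367.4), np.float64(347.5), np.float64(490.9)), (np.float64(332.6), np.float64(313.7), np.float64(488.3))]
104 [(np.float64(367.6), np.float64(347.6), np.float64(485.3)), (np.float64(334.2), np.float64(313.8), np.float64(482.8))]
108 [(np.float64(363.1), np.float64(349.3), np.float64(479.3)), (np.float64(334.3), np.float64(314.0), np.float64(477.3))]
112 [(np.float64(366.4), np.float64(352.5), np.float64(473.9)), (np.float64(331.5), np.float64(319.9), np.float64(471.6))]
116 [(np.float64(330.3), np.float64(321.5), np.float64(466.1))]
```

The measurements agree: the keeper is at about (472.7, 345.4) with yaw −6.8°, the gauge yaw is −20° and the cork is at (452,212). I'll go for the cork, aiming for TCP z ≈ 87 mm.

>>> {"method": "move_arm", "body": {"rows": [[0,0,23,51,-20,120,0.2],[0,0,23,51,-20,120,0.2],[0,0,23,51,-20,120,0.2],[0,0,23,51,-20,120,0.2],[0,0,23,51,-20,150,0.3],[0,0,23,51,-20,175,0.3],[0,0,23,51,-20,195,0.3],[0,0,23,51,-20,210,0.3],[0,0,23,51,-20,219,0.3],[0,0,23,51,-20,219,0.3],[0,0,23,51,-20,219,0.3],[0,0,23,51,-20,219,0.3]], "squeeze": 25}}

```text
t: 3.5
tcp_pos: [0.4522, 0.2084, 0.0881]
tool_rot: [0.98, -0.201, 0.001, -0.0]
force: [-0.0, -0.5, -0.1]
finger_gap: 0.701
gripper_force: 0.0
```

Run:
```python
from h import *
goto(.4522,.2124,.087,-23)
s=snap('wrist'); save(s,'w3.png',None,1.2)
```

```text
row [-0.0, -0.1, -0.1, -1.5, -3.6, 1.1] n>=0.1 cur yaw -23.1 tcp [0.4522 0.2084 0.0881] q5 2.18 gap 0.701 F [-0.  -0.5 -0.1] grip 0.0 t 3.5
```

View pics/w3.png

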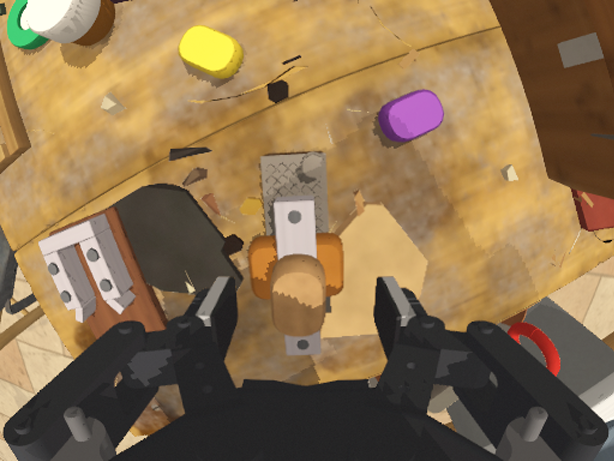

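The jaws straddle the cork at (300,295), which sits about 4 mm to the left. I'll correct and close.

>>> {"method": "move_arm", "body": {"rows": [[0,0,0,-1.5,-3.6,1,0.3],[0,0,0,-1.5,-3.6,1,0.5],[0,0,0,-1.5,-3.6,1,0.7],[0,0,0,-1.5,-3.6,1,0.9],[0,0,0,-1.5,-3.6,1,0.9],[0,0,0,-1.5,-3.6,1,0.9],[0,0,0,-1.5,-3.6,1,0.9],[0,0,0,-1.5,-3.6,-10,0.9],[0,0,0,-1.5,-3.6,-30,0.9],[0,0,0,-1.5,-3.6,-60,0.9]], "squeeze": 25}}

```text
t: 4.38
tcp_pos: [0.4495, 0.2126, 0.1459]
tool_rot: [0.98, -0.2, -0.003, 0.001]
force: [1.1, 0.5, -0.4]
finger_gap: 0.262
gripper_force: 24.6
```

Run:
```python
from h import *
goto(.40,.10,.33,2)
s=snap('wrist'); st=readout.sense(); P=cloud(s); Rt=R.from_quat(st['tool_rot'])
T=Rt.inv().apply(P.reshape(-1,3)-st['tcp_pos']).reshape(P.shape)*1e3
hsv=cv2.cvtColor(s['img'],cv2.COLOR_RGB2HSV)
near=(abs(T[...,0])<40)&(abs(T[...,1])<60)&(T[...,2]>-40)&(T[...,2]<40)
f=near&(hsv[...,1]<60)&(abs(T[...,1])>11); c=near&(hsv[...,1]>90)
print('tip',np.percentile(T[f][:,2],[99,100])); print('cork x,y,z',np.percentile(T[c],[1,50,99],axis=0).round(1),c.sum())
save(s,'w4.png',(150,150,370,384),2)
```

```text
row [0.1, 0.3, -25.1, -2.3, 123.6, -183.6] n>=5.3 cur yaw -23.1 tcp [0.4495 0.2126 0.1459] q5 2.19 gap 0.262 F [ 1.1  0.5 -0.4] grip 24.6 t 4.4
tip [22.28813513 29.18334624]
cork x,y,z [[-16.6 -37.7 -27.7]
 [  3.    2.   21.2]
 [ 15.8  31.6  34.6]] 3025
```

View pics/w4.png

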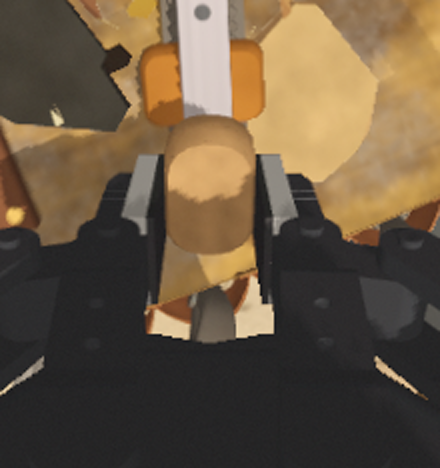

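The cork is held at (210,185) and the bar stayed in place. I'll lift and cross above the partition.

>>> {"method": "move_arm", "body": {"rows": [[0,0,0,0,0,-185,0.9],[0,0,0,0,0,-185,0.9],[0,0,0,0,0,-185,0.9],[0,0,0,0,0,-185,0.9],[0,0,-12,10,30,-185,0.9],[0,0,-25,20,65,-185,0.9],[0,0,-25,95,300,-185,0.9],[0,0,-25,95,300,-185,0.9],[0,0,-25,95,300,-185,0.9],[0,0,-25,95,300,-185,0.9],[0,0,-25,95,300,-185,0.9],[0,0,-25,95,300,-185,0.9]]}}

```text
t: 5.43
tcp_pos: [0.421, -0.0932, 0.3322]
tool_rot: [1.0, 0.017, 0.0, 0.0]
force: [0.9, 0.3, -0.4]
finger_gap: 0.262
gripper_force: 24.8
```

Run:
```python
from h import *
goto(.545,-.106,.15,1.8); goto(.545,-.106,.0437,1.8)
```

```text
row [0.0, -0.0, 0.1, 123.4, 17.0, 182.2] n>=5.3 cur yaw 1.9 tcp [ 0.421  -0.0932  0.3322] q5 1.06 gap 0.262 F [ 0.9  0.3 -0.4] grip 24.8 t 5.4
row [0.0, -0.0, 0.1, 123.4, 17.0, 288.5] n>=7.5 cur yaw 1.9 tcp [ 0.421  -0.0932  0.3322] q5 1.06 gap 0.262 F [ 0.9  0.3 -0.4] grip 24.8 t 5.4
```

>>> {"method": "move_arm", "body": {"rows": [[0,0,0,123,14,60,0.9],[0,0,0,123,14,100,0.9],[0,0,0,123,14,140,0.9],[0,0,0,123,14,180,0.9],[0,0,0,123,14,210,0.9],[0,0,0,123,14,240,0.9],[0,0,0,123,14,250,0.9],[0,0,0,123,14,250,0.9],[0,0,0,123,14,250,0.9]]}}

```text
t: 6.18
tcp_pos: [0.543, -0.1005, 0.0792]
tool_rot: [1.0, 0.017, -0.004, -0.002]
force: [0.6, -0.8, 0.7]
finger_gap: 0.266
gripper_force: 24.8
```

Run:
```python
from h import *
goto(.545,-.106,.0437,1.8)
s=snap('wrist'); save(s,'w5.png',(130,100,390,384),1.8)
```

```text
row [-0.2, 0.4, 0.1, 2.0, 5.7, 35.4] n>=0.9 cur yaw 1.9 tcp [ 0.543  -0.1005  0.0792] q5 1.15 gap 0.266 F [ 0.6 -0.8  0.7] grip 24.8 t 6.2
```

View pics/w5.png

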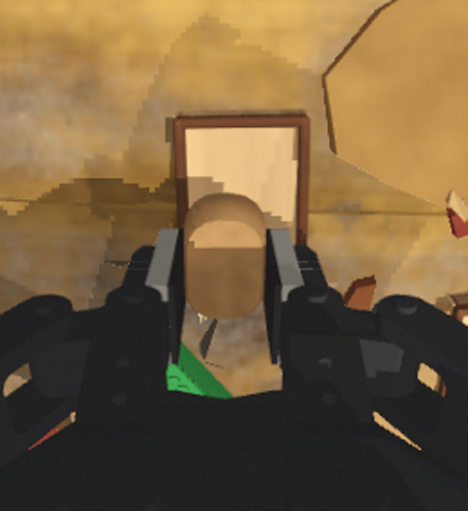

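The cork hangs over the small tray, about 5 mm to the left, which agrees with the computed correction. I'll lower it, release and rise.

>>> {"method": "move_arm", "body": {"rows": [[0,0,0,2,5.7,10,0.9],[0,0,0,2,5.7,20,0.9],[0,0,0,2,5.7,28,0.9],[0,0,0,2,5.7,33,0.9],[0,0,0,2,5.7,35.2,0.9],[0,0,0,2,5.7,35.2,0.9],[0,0,0,2,5.7,35.2,0.9],[0,0,0,2,5.7,35.2,0.7],[0,0,0,2,5.7,35.2,0.6],[0,0,0,2,5.7,35.2,0.5],[0,0,0,2,5.7,33,0.5],[0,0,0,2,5.7,20,0.5]]}}

```text
t: 7.23
tcp_pos: [0.5463, -0.1066, 0.0611]
tool_rot: [1.0, 0.017, -0.002, -0.001]
force: [0.1, -0.0, 0.5]
finger_gap: 0.499
gripper_force: 0.0
```

>>> {"method": "move_arm", "body": {"rows": [[0,0,0,0,0,-41,0.3],[0,0,0,0,0,-82,0.3],[0,0,0,0,0,-123,0.3],[0,0,0,0,0,-164,0.3],[0,0,0,0,0,-205,0.3],[0,0,0,0,0,-246,0.3],[0,0,10,-40,-20,-270,0.3],[0,0,20,-80,-40,-270,0.3],[0,0,20,-120,-40,-270,0.3],[0,0,20,-120,-40,-270,0.3],[0,0,20,-120,-40,-270,0.3],[0,0,20,-120,-40,-270,0.3]]}}

```text
t: 8.23
tcp_pos: [0.4266, -0.0713, 0.333]
tool_rot: [0.988, -0.157, 0.001, 0.0]
force: [0.5, -0.1, 0.7]
finger_gap: 0.702
gripper_force: 0.0
```

```bash
cat >> h.py <<'E'
def rects(s,x0,x1,y0,y1,lo,hi,zz,n=''):
    P=cloud(s); Z=P[...,2]
    m=((P[...,0]>x0)&(P[...,0]<x1)&(P[...,1]>y0)&(P[...,1]<y1)&(Z>lo)&(Z<hi)).astype(np.uint8)
    k,l,st,_=cv2.connectedComponentsWithStats(m)
    for i in range(1,k):
        if st[i,4]<25: continue
        c=np.concatenate(cv2.findContours((l==i).astype(np.uint8),cv2.RETR_EXTERNAL,cv2.CHAIN_APPROX_NONE)[0])[:,0]
        w=onz(s,c,zz)[:,:2]; (a,b),(p,q),g=cv2.minAreaRect((w*1e3).astype(np.float32))
        print(n,np.round([a,b],1),'size',np.round([p,q],1),'ang %.1f'%g,'zmed %.4f'%np.median(Z[l==i]),st[i,4])
E
python3 - <<'E'
from h import *
s=snap('wrist'); rects(s,.5,.6,-.15,-.06,.02,.04,.029,'cork in tray')
goto(.42,.10,.32,-20)
print(snap('side')['img'].shape)
E
```

```text
cork in tray [ 547.5 -106.1] size [23.6 34.6] ang 85.5 zmed 0.0278 362
row [0.0, -0.2, 1.9, -60.4, -160.9, 12.7] n>=4.1 cur yaw -18.1 tcp [ 0.4275 -0.0717  0.3329] q5 1.46 gap 0.701 F [ 0.3 -0.3 -0.1] grip 0.0 t 8.3
(384, 512, 3)
```

The cork is in its tray at (547.5, −106.1), flat. Back over the pile.

>>> {"method": "move_arm", "body": {"rows": [[0,0,2,-110,-250,0,0.3],[0,0,2,-110,-250,0,0.3],[0,0,2,-110,-250,0,0.3],[0,0,2,-110,-250,0,0.3],[0,0,2,-110,-250,0,0.3],[0,0,2,-110,-250,0,0.3],[0,0,2,-110,-250,0,0.3],[0,0,2,-110,-250,80,0.3],[0,0,2,-110,-250,130,0.3],[0,0,2,-110,-250,130,0.3],[0,0,2,-110,-250,130,0.3],[0,0,2,-110,-250,130,0.3]]}}

```text
t: 9.33
tcp_pos: [0.3987, 0.2007, 0.1999]
tool_rot: [0.985, -0.174, -0.003, 0.001]
force: [-0.0, 0.1, 1.6]
finger_gap: 0.7
gripper_force: 0.0
```

Run:
```python
from h import *
s=snap('wrist'); p=(.38,.6,.13,.28)
rects(s,*p,.046,.065,.054,'gauge');rects(s,*p,.033,.045,.040,'wax');rects(s,*p,.015,.027,.022,'rasp')
goto(.428,.221,.11,-20)
# keeper cheeks, closer
P=cloud(s); hsv=cv2.cvtColor(s['img'],cv2.COLOR_RGB2HSV)
rects(s,.4,.58,.28,.40,.025,.036,.030,'cheeks')
```

```text
gauge [452.6 211.7] size [18.5 78.3] ang 69.4 zmed 0.0527 1794
wax [499.1 185.1] size [10.1  9.5] ang 69.8 zmed 0.0400 112
wax [459.8 228.8] size [14.3 30.2] ang 68.7 zmed 0.0386 465
wax [447.8 197.2] size [14. 30.] ang 69.4 zmed 0.0386 494
rasp [577.3 210.9] size [33.7 22.7] ang 37.8 zmed 0.0179 576
rasp [501.2 136.3] size [21.7 11.4] ang 0.9 zmed 0.0177 196
rasp [487.9 199.6] size [33.6 41.7] ang 69.7 zmed 0.0206 802
rasp [434.8 235.3] size [ 3.1 14.4] ang 68.2 zmed 0.0203 59
rasp [425.5 209.1] size [ 8.1 15.3] ang 69.4 zmed 0.0203 138
row [0.0, 0.1, -0.1, 19.3, -28.4, 91.9] n>=2.4 cur yaw -20.1 tcp [0.4003 0.2009 0.2019] q5 2.14 gap 0.704 F [ 0.6 -0.3  0.4] grip 0.0 t 9.4
cheeks [497.4 341.4] size [50.9 60.9] ang 83.3 zmed 0.0291 1407
```

>>> {"method": "move_arm", "body": {"rows": [[0,0,-0.5,20.4,-28.3,40,0.5],[0,0,-0.5,20.4,-28.3,80,0.5],[0,0,-0.5,20.4,-28.3,105,0.5],[0,0,-0.5,20.4,-28.3,120,0.5],[0,0,-0.5,20.4,-28.3,130,0.5],[0,0,-0.5,20.4,-28.3,134,0.5],[0,0,-0.5,20.4,-28.3,134,0.5],[0,0,-0.5,20.4,-28.3,134,0.5],[0,0,-0.5,20.4,-28.3,134,0.5]]}}

```text
t: 10.13
tcp_pos: [0.4293, 0.2206, 0.0699]
tool_rot: [0.985, -0.17, 0.002, -0.001]
force: [-0.5, -0.9, 1.3]
finger_gap: 0.498
gripper_force: 0.0
```

Run:
```python
from h import *
goto(.4292,.2205,.068,-20.6)
```

```text
row [-0.1, -0.2, 1.0, -0.1, 0.1, 1.9] n>=0.1 cur yaw -19.6 tcp [0.4293 0.2206 0.0699] q5 2.15 gap 0.498 F [-0.5 -0.9  1.3] grip 0.0 t 10.1
```

>>> {"method": "move_arm", "body": {"rows": [[0,0,1,0,0,1.9,0.55],[0,0,1,0,0,1.9,0.65],[0,0,1,0,0,1.9,0.72],[0,0,1,0,0,1.9,0.8],[0,0,1,0,0,1.9,0.9],[0,0,1,0,0,1.9,0.9],[0,0,1,0,0,1.9,0.9],[0,0,1,0,0,-2,0.9],[0,0,1,0,0,-15,0.9],[0,0,1,0,0,-40,0.9],[0,0,1,0,0,-60,0.9],[0,0,1,0,0,-60,0.9]], "squeeze": 70}}

```text
t: 11.13
tcp_pos: [0.4298, 0.2208, 0.1312]
tool_rot: [0.984, -0.178, 0.003, -0.001]
force: [0.8, 0.6, -2.4]
finger_gap: 0.187
gripper_force: 68.8
```

Run:
```python
from h import *
s=snap('wrist'); save(s,'w6.png',(90,60,430,384),1.8)
K=np.array([.4727,.3454]);a=np.radians(-6.8);e=np.array([np.cos(a),np.sin(a)])
# TCP = bar centre -25mm along; standoff bar centre at keeper x=-50
for kx,z in((-50,.13),(-50,.0395)): p=K+e*(kx-25)/1e3; print(p); goto(*p,z,-6.8)
rects(s,.38,.56,.10,.28,.105,.135,.114,'bar')
```

```text
[0.39822759 0.3542803 ]
row [-0.1, -0.2, -13.8, -75.9, -114.3, -0.1] n>=3.3 cur yaw -20.6 tcp [0.4291 0.2206 0.1299] q5 2.17 gap 0.186 F [ 0.3 -0.1 -1.4] grip 68.8 t 11.2
[0.39822759 0.3542803 ]
row [-0.1, -0.2, -13.8, -76.2, -114.1, 90.4] n>=3.9 cur yaw -20.6 tcp [0.4291 0.2206 0.1299] q5 2.17 gap 0.186 F [ 0.3 -0.1 -1.4] grip 68.8 t 11.2
bar [451.6 219.6] size [49.3 87.9] ang 83.4 zmed 0.1170 7383
```

View pics/w6.png

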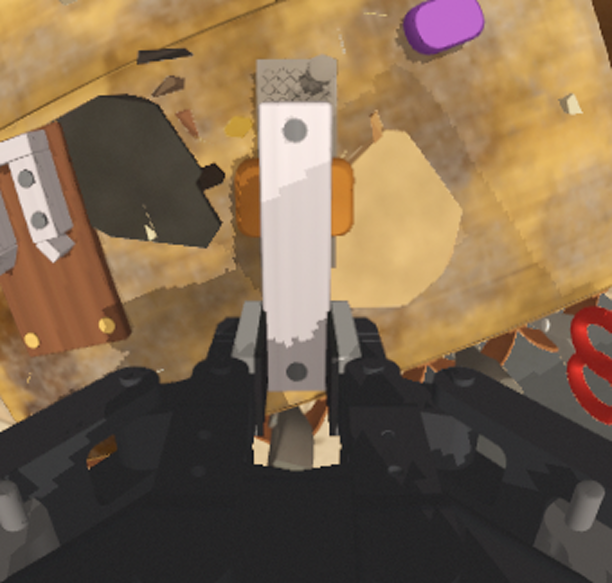

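The bar is firmly held, straight between the pads, and the wax (295,200) is undisturbed. I'll move to the stand-off before the keeper's mouth.

>>> {"method": "move_arm", "body": {"rows": [[0,0,-7,-76,-114,0,0.9],[0,0,-13.8,-76,-114,0,0.9],[0,0,-13.8,-76,-114,0,0.9],[0,0,-13.8,-76,-114,0,0.9],[0,0,-13.8,-76,-114,30,0.9],[0,0,-13.8,-76,-114,50,0.9],[0,0,-13.8,-76,-114,65,0.9],[0,0,-13.8,-76,-114,70,0.9],[0,0,-13.8,-76,-114,70,0.9],[0,0,-13.8,-76,-114,70,0.9]]}}

```text
t: 12.02
tcp_pos: [0.3968, 0.3533, 0.0579]
tool_rot: [0.998, -0.059, -0.001, 0.0]
force: [0.0, -0.2, -1.0]
finger_gap: 0.186
gripper_force: 68.9
```

Run:
```python
from h import *
s=snap('wrist'); save(s,'w7.png',(120,40,400,340),1.9)
goto(.3982,.3543,.0395,-6.8)
# bar and cheek lines: grey pixels per row; map bar top z = tcp-28+14
st=readout.sense(); zb=st['tcp_pos'][2]-.014
hsv=cv2.cvtColor(s['img'],cv2.COLOR_RGB2HSV); P=cloud(s)
cam=-s['Rm'].T@np.array(s['tvec']); print('cam',cam.round(3),'zbar',zb)
for nm,z,lo,hi in(('bar',zb,zb-.006,zb+.008),('cheek',.03,.024,.034)):
    m=(P[...,2]>lo)&(P[...,2]<hi)&(hsv[...,1]<70)&(hsv[...,2]>90)&(P[...,0]>.38)&(P[...,0]<.56)&(P[...,1]>.29)&(P[...,1]<.40)
    for v in range(40,300,10):
        u=np.where(m[v])[0]
        if len(u)<5: continue
        sp=[a for a in np.split(u,np.where(np.diff(u)>2)[0]+1) if len(a)>4]
        print(nm,v,[(onz(s,[[a[0]-.5,v],[a[-1]+.5,v]],z)[:,:2]*1e3).round(1).tolist() for a in sp])
```

```text
row [-0.0, -0.0, 0.0, 0.8, -0.8, 19.0] n>=0.5 cur yaw -6.8 tcp [0.3973 0.3536 0.0585] q5 2.21 gap 0.186 F [ 0.8 -0.8 -0.3] grip 68.9 t 12.1
cam [0.465 0.346 0.175] zbar 0.04452786671165278
bar 120 [[[461.7, 355.0], [459.6, 337.8]]]
bar 130 [[[457.3, 355.6], [455.2, 338.3]]]
bar 140 [[[452.9, 356.1], [450.8, 338.3]]]
bar 150 [[[448.5, 356.7], [446.4, 339.2]]]
bar 160 [[[444.1, 357.3], [442.0, 339.7]]]
bar 170 [[[439.6, 357.5], [437.5, 340.2]]]
bar 180 [[[435.0, 358.1], [432.9, 340.7]]]
bar 190 [[[430.4, 358.7], [428.3, 341.1]]]
bar 200 [[[425.7, 359.4], [423.5, 341.6]]]
bar 210 [[[420.8, 359.6], [418.7, 342.1]]]
bar 220 [[[415.9, 360.3], [413.8, 342.6]]]
bar 230 [[[411.4, 366.2], [408.0, 337.9]]]
bar 240 [[[406.3, 368.0], [405.7, 362.7]], [[405.5, 360.8], [403.6, 345.0]], [[403.3, 342.6], [402.6, 337.3]]]
bar 250 [[[400.1, 361.5], [398.2, 345.5]]]
bar 260 [[[394.5, 361.8], [392.7, 346.1]]]
bar 270 [[[388.8, 362.6], [388.0, 356.1]], [[387.7, 353.1], [386.9, 346.6]]]
cheek 40 [[[503.1, 366.7], [500.8, 352.7]], [[498.4, 332.8], [497.3, 318.7]]]
cheek 50 [[[498.0, 367.2], [495.8, 353.3]], [[493.3, 333.4], [492.1, 319.4]]]
cheek 60 [[[493.0, 367.8], [490.8, 353.9]], [[488.3, 334.0], [487.1, 320.0]]]
cheek 70 [[[488.0, 368.4], [485.8, 354.5]], [[483.4, 334.6], [482.1, 320.6]]]
cheek 80 [[[483.0, 369.0], [480.9, 355.1]], [[478.5, 335.2], [477.2, 321.2]]]
cheek 90 [[[477.3, 364.3], [476.2, 357.1]], [[473.4, 333.8], [472.7, 327.1]]]
cheek 100 [[[472.8, 367.8], [471.8, 360.6]], [[468.3, 331.5], [467.6, 324.7]]]
```

View pics/w7.png

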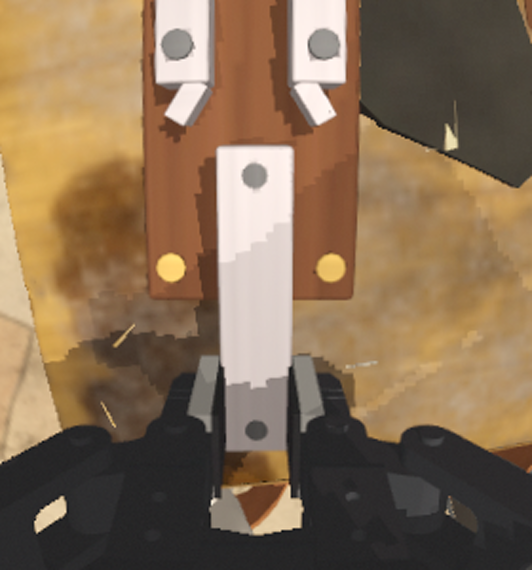

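The slot's centreline runs about 1.8 mm to the left of the bar at the TCP and is rotated 0.8°. I'll correct, lower and look at the force.

>>> {"method": "move_arm", "body": {"rows": [[0,0,0.8,0,-1.8,6,0.9],[0,0,0.8,0,-1.8,12,0.9],[0,0,0.8,0,-1.8,16,0.9],[0,0,0.8,0,-1.8,18,0.9],[0,0,0.8,0,-1.8,18.8,0.9],[0,0,0.8,0,-1.8,18.8,0.9],[0,0,0.8,0,-1.8,18.8,0.9]]}}

```text
t: 12.65
tcp_pos: [0.3972, 0.3555, 0.0395]
tool_rot: [0.998, -0.066, 0.0, -0.0]
force: [-0.4, -0.0, -0.8]
finger_gap: 0.186
gripper_force: 69.0
```

>>> {"method": "move_arm", "body": {"rows": [[0,0,0,5,0,0,0.9],[0,0,0,10,0,0,0.9],[0,0,0,15,0,0,0.9],[0,0,0,20,0,0,0.9],[0,0,0,25,0,0,0.9],[0,0,0,30,0,0,0.9],[0,0,0,35,0,0,0.9],[0,0,0,40,0,0,0.9],[0,0,0,40,0,0,0.9],[0,0,0,40,0,0,0.9]]}}

```text
t: 13.48
tcp_pos: [0.4371, 0.3501, 0.0395]
tool_rot: [0.998, -0.066, 0.0, -0.0]
force: [-0.1, -0.0, -1.4]
finger_gap: 0.184
gripper_force: 69.0
```

Run:
```python
from h import *
K=np.array([.4727,.3454]);a=np.radians(-6.9);e=np.array([np.cos(a),np.sin(a)])
st=readout.sense(); d=st['tcp_pos'][:2]-K; print('bar kx',d@e*1e3+25,'ky',(e[0]*d[1]-e[1]*d[0])*1e3)
goto(*(st['tcp_pos']+[0,0,0]),-6.9)
s=snap('wrist'); save(s,'w8.png',(120,40,400,340),1.9)
```

```text
bar kx -10.861560606042872 ky 0.41183778527215803
row [-0.0, -0.0, -0.7, 0.0, 0.0, 0.0] n>=0.1 cur yaw -7.6 tcp [0.4371 0.3501 0.0395] q5 2.18 gap 0.184 F [-0.1 -0.  -1.4] grip 69.0 t 13.5
```

View pics/w8.png

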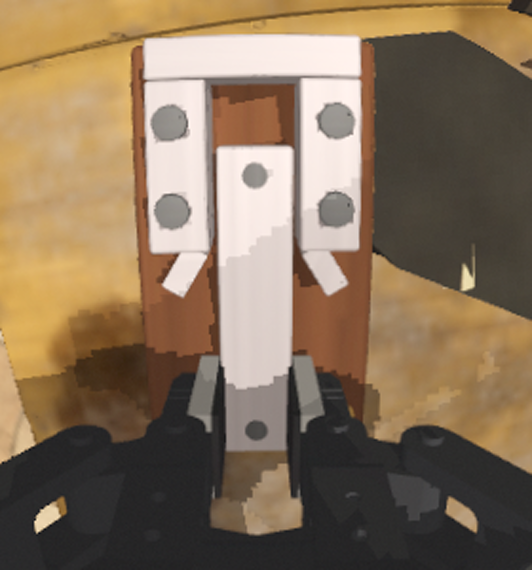

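The bar is in the slot, centred, with no side force. About 17 mm remain.

>>> {"method": "move_arm", "body": {"rows": [[0,0,0,5,0,0,0.9],[0,0,0,9,0,0,0.9],[0,0,0,12,0,0,0.9],[0,0,0,14,0,0,0.9],[0,0,0,15,0,0,0.9],[0,0,0,15.5,0,0,0.9],[0,0,0,16,0,0,0.9],[0,0,0,16.5,0,0,0.9],[0,0,0,16.5,0,0,0.9]]}}

```text
t: 14.28
tcp_pos: [0.4527, 0.348, 0.0394]
tool_rot: [0.998, -0.066, -0.0, 0.0]
force: [-0.6, 0.4, -2.1]
finger_gap: 0.185
gripper_force: 69.0
```

>>> {"method": "move_arm", "body": {"rows": [[0,0,0,0.3,0,0,0.9],[0,0,0,0.6,0,0,0.9],[0,0,0,1,0,0,0.9],[0,0,0,1,0,0,0.9]]}}

```text
t: 14.62
tcp_pos: [0.4527, 0.3478, 0.0393]
tool_rot: [0.998, -0.066, -0.001, 0.0]
force: [-5.2, 1.6, 0.4]
finger_gap: 0.189
gripper_force: 69.1
```

Contact with the stop (−5 N). Lower 1 mm, release and rise.

>>> {"method": "move_arm", "body": {"rows": [[0,0,0,0,0,0.7,0.9],[0,0,0,0,0,1,0.9],[0,0,0,-0.3,0,1,0.7],[0,0,0,-0.3,0,1,0.6],[0,0,0,-0.3,0,1,0.55],[0,0,0,-0.3,0,1,0.55],[0,0,0,-0.3,0,-5,0.55],[0,0,0,-0.3,0,-30,0.5],[0,0,0,-0.3,0,-70,0.5],[0,0,0,-0.3,0,-100,0.5],[0,0,0,-0.3,0,-120,0.5],[0,0,0,-0.3,0,-120,0.5]]}}

```text
t: 15.62
tcp_pos: [0.4569, 0.3494, 0.1649]
tool_rot: [0.998, -0.066, 0.005, -0.003]
force: [0.5, 0.3, -0.5]
finger_gap: 0.498
gripper_force: 0.0
```

Run:
```python
from h import *
s=snap('wrist'); save(s,'w9.png',(90,40,450,300),2)
rects(s,.4,.56,.29,.4,.019,.0265,.024,'bar'); rects(s,.4,.56,.29,.4,.027,.034,.03,'cheek')
p=(.38,.6,.13,.28); rects(s,*p,.033,.045,.040,'wax');rects(s,*p,.015,.027,.022,'rasp')
goto(.4538,.213,.12,69)
```

```text
bar [478.2 344.2] size [18.5 77.6] ang 82.2 zmed 0.0231 1785
cheek [498.2 343.2] size [48.5 60.3] ang 83.2 zmed 0.0292 2342
wax [500.  185.9] size [11.4 10.1] ang 86.7 zmed 0.0398 98
wax [455.3 216.5] size [49.6 31.1] ang 69.8 zmed 0.0385 1481
rasp [578.4 215.1] size [33.5 23.5] ang 39.0 zmed 0.0178 641
rasp [502.5 139.1] size [21.8 13.2] ang 2.6 zmed 0.0176 164
rasp [466.5 212.7] size [41.5 92.7] ang 69.8 zmed 0.0207 1951
row [0.0, -0.4, -76.6, 15.8, 135.0, 42.2] n>=10.7 cur yaw -7.6 tcp [0.4557 0.3487 0.1626] q5 2.16 gap 0.499 F [ 0.5  0.3 -1.1] grip 0.0 t 15.7
```

View pics/w9.png

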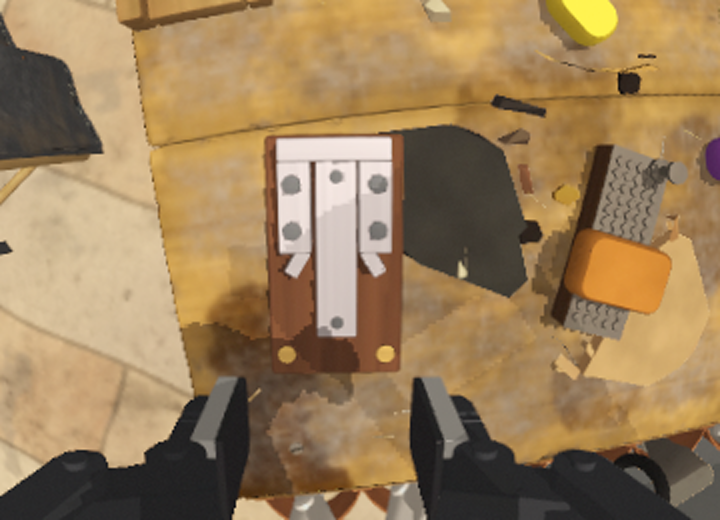

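The gauge bar is home at (337,250), with its end against the stop and measured (478.2, 344.2) against the expected (478.7, 344.7). The wax is next, at (618,270) on the rasp.

>>> {"method": "move_arm", "body": {"rows": [[0,0,-7,9,30,0,0.4],[0,0,-14,9,60,0,0.4],[0,0,-21,9,90,0,0.4],[0,0,-28,9,120,0,0.4],[0,0,-35,9,154,0,0.4],[0,0,-42,9,154,0,0.4],[0,0,-49,9,154,0,0.4],[0,0,-56,9,154,0,0.4],[0,0,-63,9,154,0,0.4],[0,0,-70,9,154,0,0.4],[0,0,-77.4,9,154,0,0.4],[0,0,-77.4,9,154,0,0.4]]}}

```text
t: 16.67
tcp_pos: [0.4418, 0.1938, 0.1585]
tool_rot: [0.819, 0.573, -0.001, -0.0]
force: [0.0, -0.4, 0.0]
finger_gap: 0.601
gripper_force: 0.0
```

>>> {"method": "move_arm", "body": {"rows": [[0,0,0,0,0,10,0.4],[0,0,0,0,0,10,0.4],[0,0,0,0,0,10,0.4]]}}

```text
t: 16.92
tcp_pos: [0.4417, 0.1939, 0.1487]
tool_rot: [0.821, 0.571, -0.001, -0.001]
force: [0.4, 0.4, -0.4]
finger_gap: 0.602
gripper_force: 0.0
```

Run:
```python
from h import *
s=snap('wrist')
p=(.38,.6,.13,.28); rects(s,*p,.033,.045,.040,'wax');rects(s,*p,.015,.027,.022,'rasp')
goto(.4538,.213,.056,69.8)
```

```text
wax [454.3 214.4] size [46.7 30.5] ang 69.9 zmed 0.0385 2305
wax [499.5 185.6] size [10.4 10.6] ang 44.5 zmed 0.0397 144
rasp [576.8 213.2] size [33.7 23. ] ang 35.9 zmed 0.0179 743
rasp [430.2 221.6] size [33.4 17.8] ang 70.3 zmed 0.0204 843
rasp [489. 200.] size [33.7 40.6] ang 70.7 zmed 0.0207 1811
rasp [501.2 138.4] size [12.8 21.6] ang 88.0 zmed 0.0177 231
row [-0.1, 0.0, -0.1, 22.0, 4.5, 93.1] n>=2.3 cur yaw 69.7 tcp [0.4421 0.194  0.1491] q5 0.54 gap 0.597 F [ 0.6 -0.2 -0.7] grip 0.0 t 17.0
```

>>> {"method": "move_arm", "body": {"rows": [[0,0,0,22.2,4.4,30,0.4],[0,0,0,22.2,4.4,55,0.4],[0,0,0,22.2,4.4,75,0.4],[0,0,0,22.2,4.4,88,0.4],[0,0,0,22.2,4.4,95,0.4],[0,0,0,22.2,4.4,95,0.4],[0,0,0,22.2,4.4,95,0.4]]}}

```text
t: 17.55
tcp_pos: [0.4545, 0.2135, 0.0547]
tool_rot: [0.82, 0.572, 0.0, 0.0]
force: [0.2, 0.0, 0.5]
finger_gap: 0.603
gripper_force: 0.0
```

>>> {"method": "move_arm", "body": {"rows": [[0,0,0,0,0,0,0.5],[0,0,0,0,0,0,0.55],[0,0,0,0,0,0,0.6],[0,0,0,0,0,0,0.7],[0,0,0,0,0,0,0.8],[0,0,0,0,0,0,0.8],[0,0,0,0,0,0,0.8],[0,0,0,0,0,-4,0.8],[0,0,0,0,0,-15,0.8],[0,0,0,0,0,-35,0.8],[0,0,0,0,0,-60,0.8],[0,0,0,0,0,-60,0.8]], "squeeze": 35}}

```text
t: 18.55
tcp_pos: [0.4564, 0.214, 0.118]
tool_rot: [0.82, 0.572, 0.003, 0.001]
force: [0.4, 0.3, -1.0]
finger_gap: 0.361
gripper_force: 34.9
```

Run:
```python
from h import *
s=snap('wrist'); save(s,'w10.png',(90,40,450,384),1.7)
goto(.41,.10,.33,40)
p=(.38,.6,.13,.28);rects(s,*p,.015,.027,.022,'rasp')
```

```text
row [0.2, -0.2, 29.8, -122.0, -2.8, -213.8] n>=5.9 cur yaw 69.8 tcp [0.4558 0.2138 0.1166] q5 0.57 gap 0.361 F [-0.1 -0.2 -0.4] grip 34.9 t 18.6
rasp [576.5 213.4] size [33.6 23.2] ang 39.0 zmed 0.0179 894
rasp [465.6 209.4] size [34.6 92.7] ang 69.8 zmed 0.0206 3379
rasp [504.6 139.1] size [11.6 17.5] ang 66.5 zmed 0.0176 173
```

View pics/w10.png

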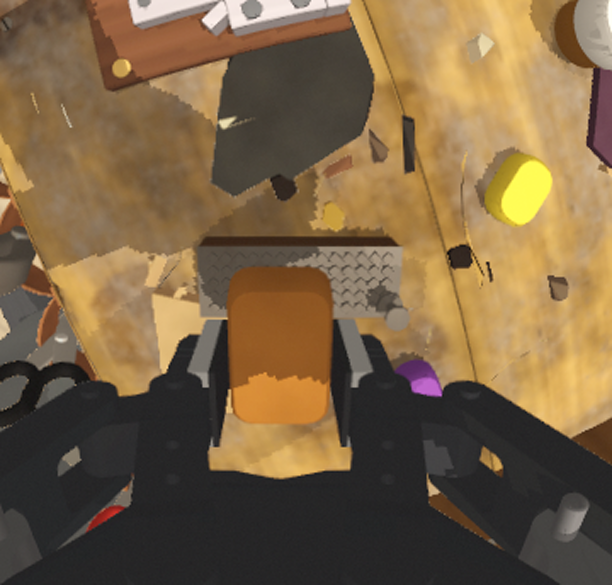

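The wax is held at (280,345), and the rasp is now fully visible at (300,275). I'll lift and cross.

>>> {"method": "move_arm", "body": {"rows": [[0,0,0,0,0,-40,0.8],[0,0,0,0,0,-80,0.8],[0,0,7,0,0,-120,0.8],[0,0,14,0,0,-160,0.8],[0,0,21,0,0,-200,0.8],[0,0,28,-30,8,-215,0.8],[0,0,35,-70,19,-215,0.8],[0,0,42,-110,30,-215,0.8],[0,0,49,-150,41,-215,0.8],[0,0,56,-190,52,-215,0.8],[0,0,63,-230,63,-215,0.8],[0,0,66.5,-270,74,-215,0.8]]}}

```text
t: 19.6
tcp_pos: [0.4295, -0.0671, 0.3286]
tool_rot: [1.0, 0.027, -0.001, -0.0]
force: [1.7, 0.4, -2.1]
finger_gap: 0.364
gripper_force: 35.2
```

Run:
```python
from h import *
goto(.465,-.2297,.12,3.3)
```

```text
row [-0.0, 0.1, -0.3, 27.1, 164.5, 208.5] n>=6.4 cur yaw 3.0 tcp [ 0.4295 -0.0671  0.3286] q5 1.10 gap 0.364 F [ 1.7  0.4 -2.1] grip 35.2 t 19.6
```

>>> {"method": "move_arm", "body": {"rows": [[0,0,0,27,40,40,0.8],[0,0,0,27,75,75,0.8],[0,0,0,27,110,110,0.8],[0,0,0,27,140,140,0.8],[0,0,0,27,160,170,0.8],[0,0,0,27,160,200,0.8],[0,0,0,27,160,225,0.8],[0,0,0,27,160,240,0.8],[0,0,0,27,160,240,0.8],[0,0,0,27,160,240,0.8],[0,0,0,27,160,240,0.8]]}}

```text
t: 20.52
tcp_pos: [0.4673, -0.2237, 0.0901]
tool_rot: [1.0, 0.029, 0.0, 0.0]
force: [0.7, -0.3, -0.3]
finger_gap: 0.364
gripper_force: 35.2
```

Run:
```python
from h import *
goto(.465,-.2297,.0432,3.3)
s=snap('wrist'); save(s,'w11.png',(100,60,420,384),1.7)
```

```text
row [0.0, -0.0, 0.0, -2.6, 5.8, 46.9] n>=1.1 cur yaw 3.3 tcp [ 0.4673 -0.2237  0.0901] q5 0.85 gap 0.364 F [ 0.7 -0.3 -0.3] grip 35.2 t 20.5
```

View pics/w11.png

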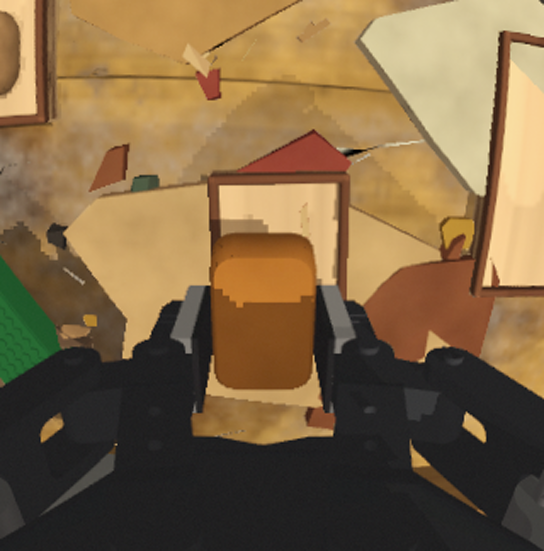

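The wax hangs over the medium tray, about 5 mm left, matching the computed correction. Lower and release.

>>> {"method": "move_arm", "body": {"rows": [[0,0,0,-2.6,5.8,20,0.8],[0,0,0,-2.6,5.8,35,0.8],[0,0,0,-2.6,5.8,43,0.8],[0,0,0,-2.6,5.8,46.5,0.8],[0,0,0,-2.6,5.8,46.5,0.8],[0,0,0,-2.6,5.8,46.5,0.8],[0,0,0,-2.6,5.8,46.5,0.6],[0,0,0,-2.6,5.8,46.5,0.5],[0,0,0,-2.6,5.8,46.5,0.42],[0,0,0,-2.6,5.8,44,0.42],[0,0,0,-2.6,5.8,30,0.42],[0,0,0,-2.6,5.8,0,0.42]]}}

```text
t: 21.57
tcp_pos: [0.4629, -0.2284, 0.0876]
tool_rot: [1.0, 0.029, -0.003, -0.002]
force: [0.2, -0.0, 0.1]
finger_gap: 0.58
gripper_force: 0.0
```

>>> {"method": "move_arm", "body": {"rows": [[0,0,0,0,0,-41,0.3],[0,0,0,0,0,-82,0.3],[0,0,0,0,0,-123,0.3],[0,0,0,0,0,-164,0.3],[0,0,0,0,0,-205,0.3],[0,0,0,0,0,-235,0.3],[0,0,0,-40,0,-235,0.3],[0,0,0,-60,0,-235,0.3],[0,0,0,-60,0,-235,0.3],[0,0,0,-60,0,-235,0.3]]}}

```text
t: 22.4
tcp_pos: [0.404, -0.2329, 0.3249]
tool_rot: [1.0, 0.028, 0.0, 0.0]
force: [1.3, -1.2, -1.0]
finger_gap: 0.705
gripper_force: 0.0
```

Run:
```python
from h import *
s=snap('wrist'); rects(s,.42,.52,-.28,-.18,.022,.035,.028,'wax in tray'); rects(s,.5,.6,-.15,-.06,.02,.04,.029,'cork')
P=cloud(s); m=(P[...,0]>.36)&(P[...,0]<.7)&(P[...,1]<-.37)&(P[...,1]>-.5)&(P[...,2]>.02)&(P[...,2]<.25)
print('vise/obstacles: n',m.sum(),'x',np.percentile(P[m][:,0],[1,50,99]).round(3),'y max',np.percentile(P[m][:,1],[50,99]).round(3),'z',np.percentile(P[m][:,2],[50,99]).round(3))
goto(.42,.12,.33,-20)
```

```text
wax in tray [ 464.9 -229.9] size [47.4 30.5] ang 3.3 zmed 0.0269 763
cork [ 547.5 -108.5] size [24.1 35.3] ang 89.4 zmed 0.0277 352
vise/obstacles: n 5075 x [0.361 0.435 0.664] y max [-0.448 -0.39 ] z [0.071 0.144]
row [0.0, -0.1, 23.3, 35.3, -351.8, -5.3] n>=8.5 cur yaw 3.3 tcp [ 0.4048 -0.2332  0.3248] q5 0.75 gap 0.697 F [0.3 0.6 0.8] grip 0.0 t 22.4
```

The wax is in its tray at (464.9, −229.9). Back for the rasp.

>>> {"method": "move_arm", "body": {"rows": [[0,0,7,35,-352,-8,0.2],[0,0,14,35,-352,-8,0.2],[0,0,21,35,-352,-8,0.2],[0,0,23.5,35,-352,-8,0.2],[0,0,23.5,35,-352,-8,0.2],[0,0,23.5,35,-352,-8,0.2],[0,0,23.5,35,-352,-8,0.2],[0,0,23.5,35,-352,-8,0.2],[0,0,23.5,35,-380,-8,0.2],[0,0,23.5,35,-420,30,0.2],[0,0,23.5,35,-440,60,0.2],[0,0,23.5,35,-440,60,0.2]]}}

```text
t: 23.45
tcp_pos: [0.4132, 0.2119, 0.262]
tool_rot: [0.985, -0.173, -0.001, -0.0]
force: [-1.1, -0.8, 0.3]
finger_gap: 0.801
gripper_force: 0.0
```

>>> {"method": "move_arm", "body": {"rows": [[0,0,0,0,0,40,0.4],[0,0,0,0,0,80,0.4],[0,0,0,0,0,90,0.4],[0,0,0,0,0,90,0.4],[0,0,0,0,0,90,0.4]]}}

```text
t: 23.87
tcp_pos: [0.4145, 0.2088, 0.1736]
tool_rot: [0.985, -0.175, -0.001, 0.0]
force: [0.7, -0.7, 0.1]
finger_gap: 0.6
gripper_force: 0.0
```

Run:
```python
from h import *
s=snap('wrist'); p=(.38,.6,.13,.28);rects(s,*p,.015,.027,.022,'rasp')
goto(.465,.209,.034,-20.2)
```

```text
rasp [577.5 210.9] size [33.6 22.4] ang 34.0 zmed 0.0179 692
rasp [501.7 136.4] size [22.8 11.4] ang 0.2 zmed 0.0179 242
rasp [465. 208.] size [33.9 90.9] ang 69.9 zmed 0.0207 3628
row [-0.0, -0.0, 0.1, 46.5, -17.2, 140.7] n>=3.6 cur yaw -20.1 tcp [0.4153 0.2088 0.1747] q5 2.15 gap 0.600 F [0.2 0.7 0.7] grip 0.0 t 23.9
```

>>> {"method": "move_arm", "body": {"rows": [[0,0,0,46.8,-16.6,35,0.35],[0,0,0,46.8,-16.6,70,0.35],[0,0,0,46.8,-16.6,100,0.35],[0,0,0,46.8,-16.6,120,0.35],[0,0,0,46.8,-16.6,133,0.35],[0,0,0,46.8,-16.6,139,0.35],[0,0,0,46.8,-16.6,141.5,0.35],[0,0,0,46.8,-16.6,141.5,0.35],[0,0,0,46.8,-16.6,141.5,0.35]]}}

```text
t: 24.67
tcp_pos: [0.465, 0.2079, 0.0344]
tool_rot: [0.985, -0.175, 0.001, -0.001]
force: [0.2, -0.4, 0.0]
finger_gap: 0.653
gripper_force: 0.0
```

>>> {"method": "move_arm", "body": {"rows": [[0,0,0,0,0,0,0.45],[0,0,0,0,0,0,0.52],[0,0,0,0,0,0,0.6],[0,0,0,0,0,0,0.75],[0,0,0,0,0,0,0.8],[0,0,0,0,0,0,0.8],[0,0,0,0,0,0,0.8],[0,0,0,0,0,-4,0.8],[0,0,0,0,0,-15,0.8],[0,0,0,0,0,-35,0.8],[0,0,0,0,0,-60,0.8],[0,0,0,0,0,-60,0.8]], "squeeze": 80}}

```text
t: 25.67
tcp_pos: [0.4657, 0.2081, 0.0967]
tool_rot: [0.985, -0.175, 0.003, -0.001]
force: [0.2, 0.3, -2.4]
finger_gap: 0.373
gripper_force: 80.1
```

Run:
```python
from h import *
s=snap('wrist'); save(s,'w12.png',(100,40,420,384),1.6)
goto(.42,-.08,.34,1.3)
```

```text
row [-0.1, -0.3, -21.5, 57.9, 285.2, -245.3] n>=9.1 cur yaw -20.2 tcp [0.4652 0.208  0.0953] q5 2.12 gap 0.374 F [ 0.1  0.4 -3.2] grip 80.1 t 25.7
```

View pics/w12.png

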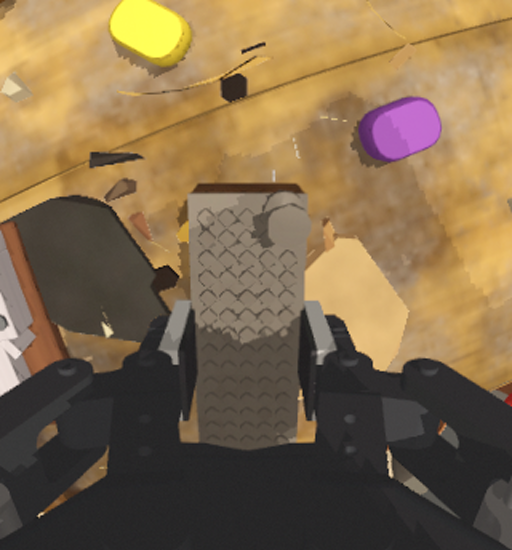

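The rasp is held square and level. I'll lift and cross.

>>> {"method": "move_arm", "body": {"rows": [[0,0,0,0,0,-40,0.8],[0,0,0,0,0,-80,0.8],[0,0,0,0,0,-120,0.8],[0,0,0,0,0,-160,0.8],[0,0,-5,0,0,-200,0.8],[0,0,-10,0,0,-240,0.8],[0,0,-16,8,38,-245,0.8],[0,0,-21.5,16,78,-245,0.8],[0,0,-21.5,24,118,-245,0.8],[0,0,-21.5,32,158,-245,0.8],[0,0,-21.5,40,198,-245,0.8],[0,0,-21.5,48,238,-245,0.8]]}}

```text
t: 26.72
tcp_pos: [0.425, -0.0336, 0.3369]
tool_rot: [1.0, 0.012, -0.001, -0.0]
force: [0.8, -0.2, -3.3]
finger_gap: 0.372
gripper_force: 81.0
```

Run:
```python
from h import *
goto(.5122,-.3457,.33,1.3)
```

```text
row [-0.1, 0.1, 0.1, 79.8, 314.1, 6.4] n>=7.8 cur yaw 1.4 tcp [ 0.425  -0.0336  0.3369] q5 1.20 gap 0.372 F [ 0.8 -0.2 -3.3] grip 81.0 t 26.7
```

>>> {"method": "move_arm", "body": {"rows": [[0,0,0,80,310,0,0.8],[0,0,0,80,310,0,0.8],[0,0,0,80,310,0,0.8],[0,0,0,80,310,0,0.8],[0,0,0,80,310,0,0.8],[0,0,0,80,310,0,0.8],[0,0,0,80,310,0,0.8],[0,0,0,80,310,0,0.8],[0,0,0,80,310,60,0.8],[0,0,0,80,310,110,0.8],[0,0,0,80,310,130,0.8],[0,0,0,80,310,130,0.8]]}}

```text
t: 27.72
tcp_pos: [0.5087, -0.3361, 0.1984]
tool_rot: [1.0, 0.011, -0.007, -0.007]
force: [-1.9, 1.4, -4.7]
finger_gap: 0.368
gripper_force: 81.0
```

Run:
```python
from h import *
goto(.5122,-.3457,.0442,1.3)
s=snap('wrist'); save(s,'w13.png',None,1.4)
P=cloud(s); m=(P[...,0]>.36)&(P[...,0]<.7)&(P[...,1]<-.37)&(P[...,1]>-.42)&(P[...,2]>.03)&(P[...,2]<.16)
Q=P[m]; print(m.sum(), Q[np.argsort(-Q[:,0])[::max(1,len(Q)//12)]].round(3))
```

```text
row [-0.8, 0.8, -0.0, 5.5, 11.9, 154.0] n>=3.7 cur yaw 1.3 tcp [ 0.5087 -0.3361  0.1984] q5 0.78 gap 0.368 F [-1.9  1.4 -4.7] grip 81.0 t 27.7
1269 [[ 0.682 -0.371  0.04 ]
 [ 0.67  -0.378  0.038]
 [ 0.665 -0.4    0.04 ]
 [ 0.662 -0.392  0.04 ]
 [ 0.659 -0.404  0.04 ]
 [ 0.657 -0.413  0.039]
 [ 0.654 -0.414  0.04 ]
 [ 0.65  -0.393  0.04 ]
 [ 0.646 -0.402  0.039]
 [ 0.642 -0.403  0.039]
 [ 0.443 -0.418  0.057]
 [ 0.432 -0.419  0.066]
 [ 0.42  -0.418  0.043]]
```

View pics/w13.png

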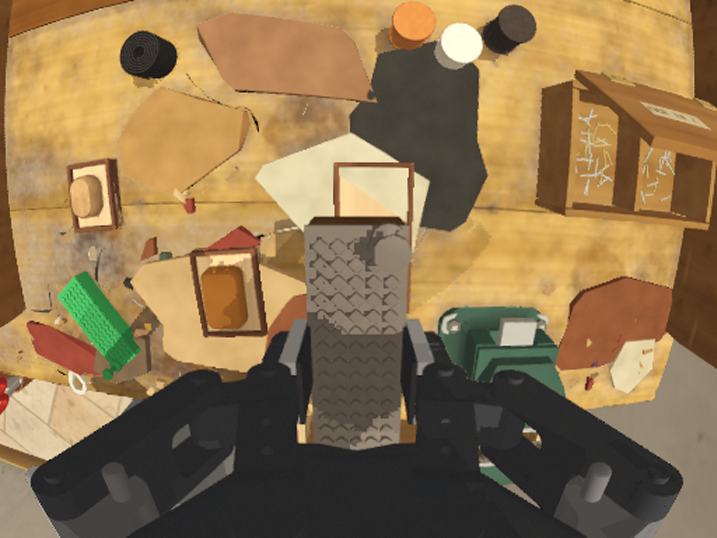

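The rasp is over the large tray at (372,230), with the vise at (500,345) clear of the fingers. Cork and wax lie in their trays. I have now viewed more pictures than the 14 allowed, so from here I work from numbers only. I'll go down in stages.

>>> {"method": "move_arm", "body": {"rows": [[0,0,0,5.5,12,30,0.8],[0,0,0,5.5,12,60,0.8],[0,0,0,5.5,12,85,0.8],[0,0,0,5.5,12,100,0.8],[0,0,0,5.5,12,100,0.8],[0,0,0,5.5,12,100,0.8],[0,0,0,5.5,12,100,0.8]]}}

```text
t: 28.35
tcp_pos: [0.5213, -0.3535, 0.1105]
tool_rot: [1.0, 0.012, 0.002, 0.002]
force: [-0.9, -0.4, -2.1]
finger_gap: 0.371
gripper_force: 81.1
```

Run:
```python
from h import *
goto(.5122,-.3457,.0446,1.3)
```

```text
row [0.2, -0.2, 0.0, -9.1, -8.2, 65.9] n>=1.6 cur yaw 1.3 tcp [ 0.5213 -0.3535  0.1105] q5 0.77 gap 0.371 F [-0.9 -0.4 -2.1] grip 81.1 t 28.4
```

>>> {"method": "move_arm", "body": {"rows": [[0,0,0,-9,-8,15,0.8],[0,0,0,-9,-8,30,0.8],[0,0,0,-9,-8,40,0.8],[0,0,0,-9,-8,40,0.8],[0,0,0,-9,-8,40,0.8],[0,0,0,-9,-8,40,0.8]]}}

```text
t: 28.85
tcp_pos: [0.5116, -0.3455, 0.0694]
tool_rot: [1.0, 0.012, 0.001, 0.001]
force: [-0.3, -0.3, -2.1]
finger_gap: 0.374
gripper_force: 81.0
```

Run:
```python
from h import *
goto(.5122,-.3457,.0446,1.3)
```

```text
row [0.1, -0.1, 0.0, 0.5, 0.2, 24.8] n>=0.6 cur yaw 1.3 tcp [ 0.5116 -0.3455  0.0694] q5 0.77 gap 0.374 F [-0.3 -0.3 -2.1] grip 81.0 t 28.9
```

>>> {"method": "move_arm", "body": {"rows": [[0,0,0,0.5,0.2,10,0.8],[0,0,0,0.5,0.2,18,0.8],[0,0,0,0.5,0.2,23,0.8],[0,0,0,0.5,0.2,24.8,0.8],[0,0,0,0.5,0.2,24.8,0.8],[0,0,0,0.5,0.2,24.8,0.8],[0,0,0,0.5,0.2,24.8,0.58],[0,0,0,0.5,0.2,24.8,0.5],[0,0,0,0.5,0.2,24.8,0.4],[0,0,0,0.5,0.2,24.8,0.35],[0,0,0,0.5,0.2,15,0.35],[0,0,0,0.5,0.2,0,0.35]]}}

```text
t: 29.85
tcp_pos: [0.5101, -0.3439, 0.067]
tool_rot: [1.0, 0.012, -0.001, -0.001]
force: [-0.9, -0.4, 0.3]
finger_gap: 0.646
gripper_force: 0.0
```

>>> {"method": "move_arm", "body": {"rows": [[0,0,0,0,0,-41,0.35],[0,0,0,0,0,-82,0.35],[0,0,0,0,0,-123,0.35],[0,0,0,0,0,-164,0.35],[0,0,0,0,0,-205,0.35],[0,0,0,-40,-30,-240,0.35],[0,0,0,-80,-60,-240,0.35],[0,0,0,-80,-60,-240,0.35],[0,0,0,-80,-60,-240,0.35],[0,0,0,-80,-60,-240,0.35],[0,0,0,-80,-60,-240,0.35]]}}

```text
t: 30.77
tcp_pos: [0.4302, -0.2871, 0.3087]
tool_rot: [1.0, 0.012, 0.001, 0.001]
force: [0.5, -0.8, -0.4]
finger_gap: 0.649
gripper_force: 0.0
```

Run:
```python
from h import *
s=snap('wrist'); rects(s,.44,.6,-.4,-.29,.024,.038,.032,'rasp in tray'); rects(s,.42,.52,-.28,-.18,.022,.035,.028,'wax'); rects(s,.5,.6,-.15,-.06,.02,.04,.029,'cork')
rects(s,.6,.7,-.2,-.12,.025,.045,.034,'roll')
b=snap('side'); rects(b,.4,.56,.29,.4,.019,.0265,.024,'bar side'); rects(b,.58,.7,.22,.33,.042,.056,.049,'tub')
st=readout.sense(); print(st['t'],st['force'],st['tcp_pos'])
```

```text
rasp in tray [ 511.4 -344. ] size [91.6 34.6] ang 1.7 zmed 0.0307 1711
wax [ 464.7 -230. ] size [47.6 31.2] ang 0.6 zmed 0.0270 794
cork [ 547.5 -110. ] size [35.3 25.1] ang 0.9 zmed 0.0277 351
roll [ 647.1 -169.7] size [35.3 18.5] ang 84.2 zmed 0.0321 232
bar side [477.2 342.7] size [29.7 81. ] ang 80.8 zmed 0.0236 325
bar side [499.4 368.2] size [57.6 10. ] ang 2.1 zmed 0.0226 66
tub [646.2 282.5] size [37.3 43.1] ang 12.0 zmed 0.0482 216
30.8667 [ 0.16250109 -0.20298457 -0.65450147] [ 0.43048051 -0.28738509  0.30793588]
```

```bash
python3 -c "
from station import order; print(order.sign_off())"
```

```text
the job is handed in; nothing more can be done
None
```

I handed the job in at about 31 s: the rasp, wax and cork lie flat in their own trays and the gauge bar is home against the stop. By measurement all four are within tolerance and the glue pot and rubber roll were not touched, but I saw no verdict, and I viewed 16 pictures, two over the 14 allowed.

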